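# Load the pressure curing pot and lock its bayonet lid

### The job

Put the small plaster cast into the pressure curing pot, teeth up and lying flat on the pot's floor. Then close the pot: set the lid on, find the slots in the collar with the lid's lugs by feel, push the lid in against the sprung seal and twist it clockwise until it locks, and let go. Never press or jam the lid hard against the pot, and leave the jar, the water dish and the sponge pad where they stand.

Things in the scene. Friction and masses are not known exactly. Their poses are not given: they have to be found in the camera images.
- cast_mid (a point): small horseshoe plaster cast with teeth, loose left of the pot: 34 mm (x) by 43 mm (y), solid 10 mm high, teeth to 15 mm, 60 g. Point: middle of its bounding box, 7.5 mm above its underside. x points to the arch's open end, z up through the teeth. Best grasped across y about 5 mm to +x of the point, where the sides are widest (43 mm).
- lid_bar (a point): middle of the black handle bar on the loose lid, 46 mm above the lid's underside (38 to 54 mm). The bar lies along x: 72 mm long, 16 mm wide (y), 16 mm high, on two posts, over the lid's dome, which is 22 mm high. z points up. The lid weighs 0.28 kg.
- lid: round aluminium lid of the pot: a plug 102 mm across and 16 mm thick. Origin: centre of its underside, axes as at the bar. Three lugs stick out at the underside to radius 60 mm, each 20 mm wide and 6 mm thick (z 0 to 6), at 0, 120 and 240 degrees from the lid's x axis; red dots on the lid mark them.
- lid_under (a point): centre of the lid's underside, 46 mm below the middle of the handle bar, same axes.
- pot: pressure curing pot: round aluminium vessel screwed to the bench, open above, base 152 mm across, 64 mm high to the top of its collar (142 mm across), carrying collar and seal ring. Origin: centre of its base on the bench; z up, -x towards its gauge.
- pot_floor (a point): centre of the pot's flat inner floor, 14 mm above the bench and 50 mm below the collar's top; pot axes. The well is 94 mm across.
- pot_top (a point): centre of the pot's mouth at the height of the collar's top face, 64 mm above the bench; pot axes. The mouth inside the lips is 108 mm across. Pressed lightly anywhere but over the slots, the lid rests with its underside at this height; over the slots it drops freely by 4.5 mm, until it meets the spring-loaded red seal ring.
- thread_mark (a point): mark on the pot's +x side (radius 57 mm, collar top). Three slots 120 degrees apart (29 mm wide, white marks beside them) let the lugs through within 0.05 rad. The collar is screwed on by hand, tight, and no longer turns: one slot stands 0.1 to 0.9 rad clockwise (seen from above) of this mark, as far as it was tightened. That angle is not measured: feel for the slots with the lid.
- turn_height (a point): on the pot's axis, 14 mm below the collar's top: with the lid's underside here (12.5 to 16 mm; hard stop at 16.5) the lugs clear the 6 mm thick lips and the lid can turn. The damped seal ring pushes back 3 N at 4.5 mm and 1 N more per mm, 12.5 N here.
- lock_height (a point): on the pot's axis, 9.5 mm below the collar's top, where the lid's underside stands when locked. Clockwise seen from above the lugs go 0.72 rad from slot middle to pocket middle, solid stop at about 0.8 rad; anticlockwise is blocked. Let go there, the seal lifts the lugs into pockets 2.5 mm deep that keep the lid from turning back.
- jar: small jar with a white and pink cap, 40 mm across, 36 mm high, right behind the work; bystander. Origin at the centre of its underside.
- water_dish: clear glass dish, 60 mm across, 24 mm high, right behind the work; bystander. Origin at the centre of its underside.
- eraser: sponge pad, green on pale blue, 42 x 65 x 23 mm, left behind the work; bystander. Origin at the centre of its underside.

How it is judged:
On the way, in this order (a step that is already met when the one before it is completed fails the run):
1. the cast lies flat, teeth up, on the floor of the pot (horizontal distance between cast_mid and pot_floor below 0.032 m and z of cast_mid in the frame of pot_floor below 0.0105 m and angle between cast_mid's own z axis and vertical below 0.15 rad), for 0.2 s.
2. the lid's lugs have gone down through the collar's slots (horizontal distance between lid_under and pot_top below 0.006 m and z of lid_under in the frame of pot_top below -0.003 m), for 0.1 s.
At the end, for the whole second after the job is handed in: The lid is locked, let go and at rest: its underside 8 to 11 mm below the collar's top (lugs sprung up into the pockets), centred within 5 mm, level within 0.03 rad. The cast lies flat (0.15 rad), teeth up, on the pot's floor within 32 mm of its centre (all of step 1 and horizontal distance between lid_under and pot_top below 0.005 m and z of lid_under in the frame of pot_top between -0.011 and -0.008 m and angle between the z axis of lid_under and the z axis of pot_top, either way round below 0.03 rad and linear speed of lid below 0.01 m/s and angular speed of lid below 0.05 rad/s); the robot touches nothing.
It fails at once if the lid is pressed or jammed against the pot with more than 45 N in all (contact force between lid and pot above 45 N).
It fails at once if the jar, the water dish or the sponge pad is moved by more than 15 mm (distance of any of jar, water_dish, eraser from where it was at the start of the episode above 0.015 m).
It also fails if it takes over 69 s, if anything falls off the work surface, if the arm or the gripper's body presses on something with over 40 N, if the wrist force passes 120 N, or if a joint passes its speed limit or range.

### The arm

A 6-joint arm with a two-finger parallel gripper is mounted at the origin on a cart in front of the work surface, level with it; the furniture and walls round the work are solid. World frame = base frame: x ahead of the robot, y to its left, z up, the work surface at z = 0. Lengths are in m, angles in rad, forces in N, time in s.
With the tool pointing down it reaches from about 0.3 to 0.875 m from the base axis. Payload 6.4 kg.
Tool frame: the origin (TCP) lies between the finger pads; the fingertips stand tip_extent ahead of it and the grasp point (between the pads) lies 5 mm behind it (tip_extent is the distance from the TCP to the fingertips, in m); z points along the fingers, x is the direction in which the jaws open and shut, and the axes are right-handed (so a half turn about z gives the same grasp; the last joint's range is limited). The gripper opens to 88 mm and grips with 3 to 60 N. Pads are 18 mm wide; open, the fingers measure 123 mm over their backs; the gripper's body (75 mm by 187 mm) begins 45 mm behind the grasp point.
Start: joints at [0.933, 0.181, 1.607, -0, 1.354, -0.206], TCP at [0.241, 0.522, 0.253] pointing down, gripper open.
Joint ranges: [-2.99, 2.99], [-0.89, 2.07], [0.3, 2.58], [-1.14, 4.28], [0, 2.63], [-3.12, 3.12]. Speed limits (rad/s): [2.57, 2.57, 3.01, 3.14, 3.14, 3.14].

### API

Orientations are given as a unit quaternion [w, x, y, z].
In Python, from station import * gives the robot as it stands. Calls block until the motion is done:
- reach(position, orientation): joint-space move of the TCP to a pose.
- movel(position, ori=None, rate=0.15): straight line of the TCP; ori=None keeps the orientation; rate is the mean speed in m/s.
- goto_joints(angles): joint-space move.
- move_gripper(opening, f_grip=None): opening from 0.0 (shut) to 1.0 (fully open); f_grip is the grip in N (None keeps the last); returns when the fingers have stopped.
- dwell(seconds).
- ik(position, orientation): joint angles nearest the present ones, or None.
- camera(name): name is "side" or "top" or "wrist"; returns a dict with "color" (400x640x3 uint8, red, green, blue), "fx", "fy", "cx", "cy" (pixels), "dist" ([k1, k2, p1, p2, k3] as OpenCV has them; the pictures are not rectified), "pose" (4x4, takes a point from camera to world coordinates); the wrist camera has in their place "T_tool_cam" (4x4, takes a point from camera to tool coordinates, whose origin is the TCP and whose axes are the tool frame's). Camera axes: x right, y up, looking along -z (the intrinsics and any distortion apply to the point x, -y, -z); pixel columns grow to the right and rows downward; lengths in m; the calibration is good to about 2 mm. A picture is of the moment at which its call begins: read the wrist's pose just before it. There is no depth.
A pose or a line that the arm cannot do raises Unreachable and nothing moves.
- sign_off(): hands the job in, once; it reports no verdict.
Readings, each from a call of its own:
- current_time_s(): time.
- current_joint_pos(): joint angles.
- current_qd(): joint speeds.
- current_effort(): joint torques, N m.
- current_tcp_pos(): TCP position.
- current_tcp_rot(): TCP orientation.
- current_wrist_force(): force on the tool from outside, world axes, zero at the start.
- current_moment(): the same for the moment, N m.
- current_grip_width(): opening from 0.0 (shut) to 1.0 (fully open).
Only numpy, scipy, OpenCV 4.12 (cv2) and the standard library are available. Lean on these libraries where they do the work, as an engineer would, in place of code of your own. Each camera call takes 0.05 s, during which the arm holds its last target.

## Working session

There is one attempt and no reset: what is moved stays moved. The work goes in short steps, each a Python script; the robot and the scene stay as the last script left them, time stands still between calls to the robot, and variables do not carry over. Pictures are saved under pics/ and viewed, and the job is handed in when it is done.

```bash
ls; mkdir -p pics; python3 - <<'E'
from station import *
import cv2,numpy as np
for n in ["side","top","wrist"]:
    c=camera(n); cv2.imwrite(f"pics/{n}0.png",c["color"][:,:,::-1])
    print(n,{k:(np.round(v,4).tolist() if k!='color' else 0) for k,v in c.items()})
print(current_time_s(),current_tcp_pos(),current_tcp_rot(),current_wrist_force())
import station
print([x for x in dir(station) if not x.startswith('__')]); 
try: print(tip_extent)
except Exception as e: print(e)
E
```

```text
pics
side {'color': 0, 'fx': 379.3253, 'fy': 379.3253, 'cx': 321.0363, 'cy': 195.865, 'dist': [0.0174, 0.0, 0.0, 0.0, 0.0], 'pose': [[-0.9707, 0.1121, -0.2125, 0.3498], [-0.2387, -0.3496, 0.906, 0.5912], [0.0273, 0.9302, 0.3661, 0.3739], [0.0, 0.0, 0.0, 1.0]]}
top {'color': 0, 'fx': 458.7512, 'fy': 458.7512, 'cx': 320.0976, 'cy': 193.6496, 'dist': [-0.1109, 0.0, 0.0, 0.0, 0.0], 'pose': [[0.027, 0.9916, -0.1268, 0.4161], [-0.9993, 0.0303, 0.024, -0.161], [0.0277, 0.1261, 0.9916, 1.0914], [0.0, 0.0, 0.0, 1.0]]}
wrist {'color': 0, 'fx': 355.1234, 'fy': 355.1234, 'cx': 314.0084, 'cy': 199.726, 'dist': [0.019, 0.0, 0.0, 0.0, 0.0], 'T_tool_cam': [[1.0, 0.0017, 0.0002, -0.0004], [0.0017, -0.9614, -0.275, -0.0716], [-0.0002, 0.275, -0.9614, -0.1324], [0.0, 0.0, 0.0, 1.0]]}
0.15 [0.24038326 0.52192584 0.2520405 ] [ 2.07652137e-04  8.42179448e-01  5.39196937e-01 -6.30452149e-04] [ 0.71236601  0.75473347 -0.38149392]
['Unreachable', 'camera', 'current_effort', 'current_grip_width', 'current_joint_pos', 'current_moment', 'current_qd', 'current_tcp_pos', 'current_tcp_rot', 'current_time_s', 'current_wrist_force', 'dwell', 'goto_joints', 'ik', 'move_gripper', 'movel', 'reach', 'sign_off', 'tip_extent']
0.014
```

View pics/top0.png

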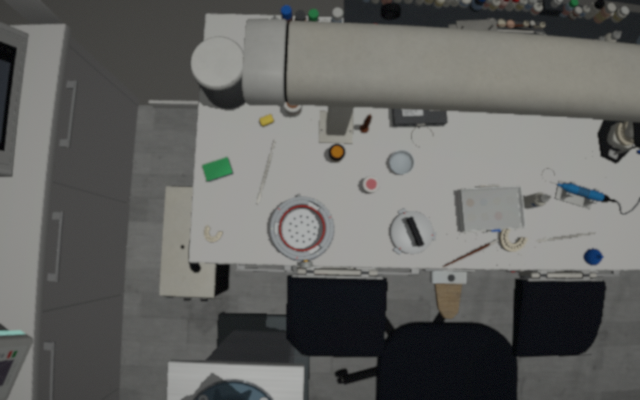

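View pics/side0.png

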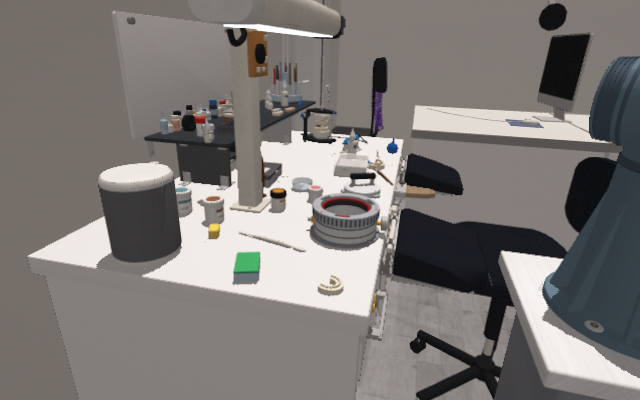

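View pics/wrist0.png

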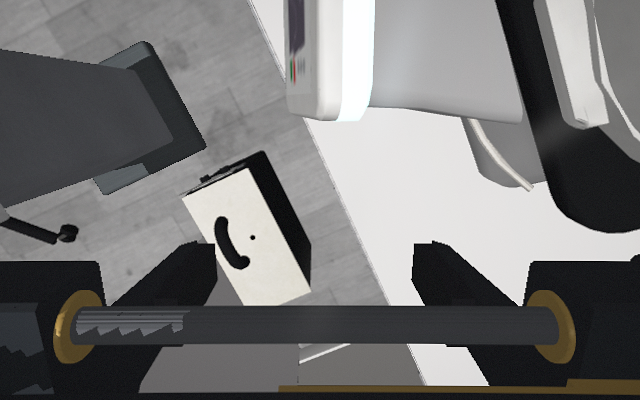

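The top view shows the cast at about (214,233), the pot at (302,229), the lid at (412,232) with its bar, the sponge at (217,169), the jar at (369,185) and the dish at (400,162). Next I'll enlarge it and write helpers.

```bash
cat > h.py <<'E'
from station import *
import cv2,numpy as np
from scipy.spatial.transform import Rotation as R
F=np.diag([1.,-1,-1])
def Rm(q): return R.from_quat([q[1],q[2],q[3],q[0]]).as_matrix()
def quat(M):
    q=R.from_matrix(M).as_quat(); return [q[3],q[0],q[1],q[2]]
def down(yaw): # tool x at yaw in world, z down
    c,s=np.cos(yaw),np.sin(yaw)
    return quat(np.array([[c,s,0],[s,-c,0],[0,0,-1.]]))
def K(c): return np.array([[c["fx"],0,c["cx"]],[0,c["fy"],c["cy"]],[0,0,1]])
def wristpose(c,p,q):
    T=np.eye(4);T[:3,:3]=Rm(q);T[:3,3]=p
    return T@c["T_tool_cam"]
def pix2z(c,P,uv,z):
    n=cv2.undistortPoints(np.array(uv,float).reshape(-1,1,2),K(c),np.array(c["dist"])).reshape(-1,2)
    z=np.broadcast_to(z,len(n)); o=[]
    for (a,b),zz in zip(n,z):
        d=P[:3,:3]@np.array([a,-b,-1]); o.append(P[:3,3]+d*(zz-P[2,3])/d[2])
    return np.array(o)
def proj(c,P,X):
    X=(np.asarray(X)-P[:3,3])@P[:3,:3]
    X=X*[1,-1,-1]
    return cv2.projectPoints(X.reshape(-1,1,3),np.zeros(3),np.zeros(3),K(c),np.array(c["dist"]))[0].reshape(-1,2)
E
python3 - <<'E'
import cv2
a=cv2.imread("pics/top0.png")
cv2.imwrite("pics/t0a.png",cv2.resize(a[185:275,190:350],None,fx=5,fy=5,interpolation=cv2.INTER_CUBIC))
cv2.imwrite("pics/t0b.png",cv2.resize(a[195:265,370:450],None,fx=8,fy=8,interpolation=cv2.INTER_CUBIC))
b=cv2.imread("pics/side0.png")
cv2.imwrite("pics/s0a.png",cv2.resize(b[160:300,225:405],None,fx=4.2,fy=4.2,interpolation=cv2.INTER_CUBIC))
E
```

```text
(no output)
```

View pics/t0a.png

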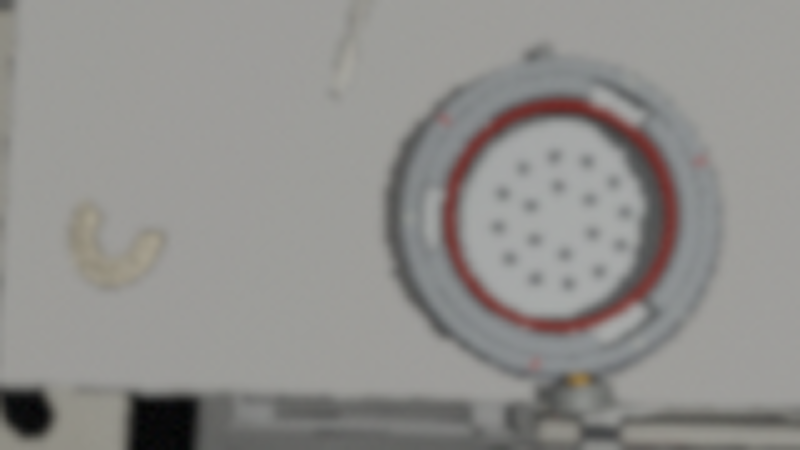

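View pics/t0b.png

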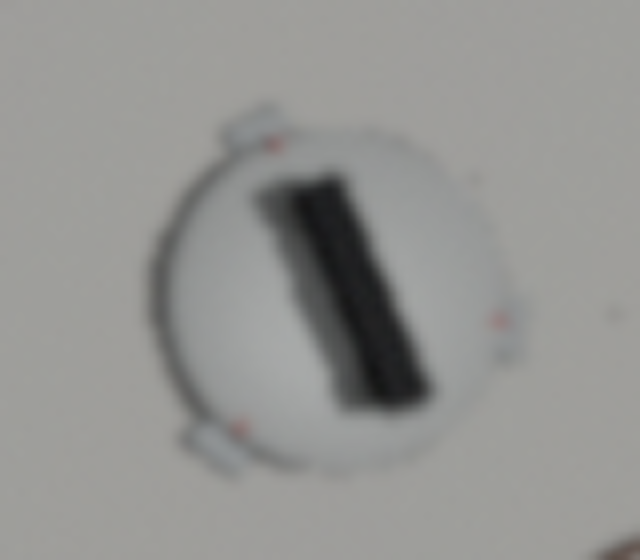

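View pics/s0a.png

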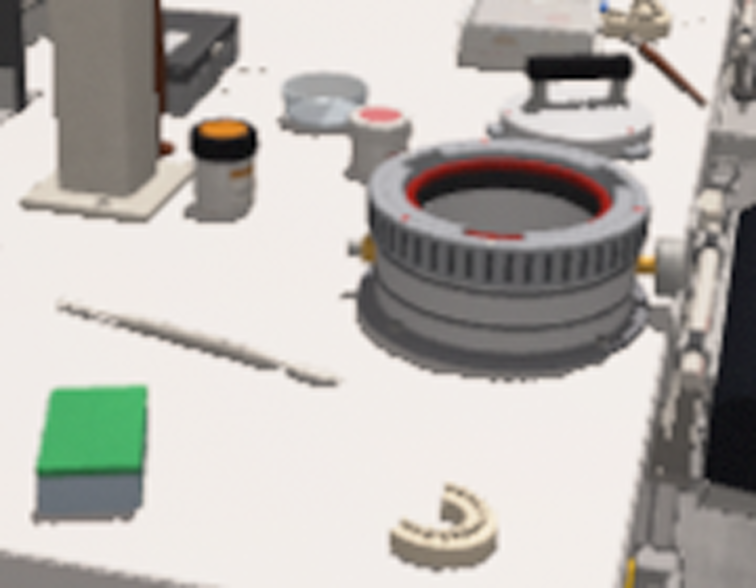

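```bash
python3 - <<'E'
from h import *
c=camera("top");P=c["pose"]
A=lambda l:[(190+x/5-.4,185+y/5-.4) for x,y in l]
B=lambda l:[(370+x/8-.44,195+y/8-.44) for x,y in l]
print("pot",pix2z(c,P,A([(557,217),(580,380)]),.064))
x=pix2z(c,P,A([(620,105),(434,215),(622,320),(445,118),(700,160),(537,362)]),.064)
print("marks",x); 
def circ(p):
    M=np.c_[2*p[:,:2],np.ones(3)];s=np.linalg.solve(M,(p[:,:2]**2).sum(1));return s[:2],np.sqrt(s[2]+s[:2]@s[:2])
for q in (x[:3],x[3:]):
    ce,r=circ(q);print(ce,r,np.degrees(np.arctan2(*(q[:,:2]-ce).T[::-1])))
print("cast",pix2z(c,P,A([(115,245),(86,212),(155,240),(108,287)]),.0125))
x=pix2z(c,P,B([(252,128),(512,330),(215,450)]),.006)
ce,r=circ(x);print("lid",ce,r,np.degrees(np.arctan2(*(x[:,:2]-ce).T[::-1])))
y=pix2z(c,P,B([(322,185),(400,395)]),.054);print("bar",y,y.mean(0),np.degrees(np.arctan2(*(y[1]-y[0])[1::-1])))
print("jar",pix2z(c,P,[(369,185)],.036),"dish",pix2z(c,P,[(400,162)],.02),"er",pix2z(c,P,[(217,169)],.023))
E
```

```text
pot [[ 0.46877115 -0.14526628  0.064     ]
 [ 0.3966771  -0.15773581  0.064     ]]
marks [[ 0.51994108 -0.17199235  0.064     ]
 [ 0.46803798 -0.0902861   0.064     ]
 [ 0.42374022 -0.17563354  0.064     ]
 [ 0.51170818 -0.09357336  0.064     ]
 [ 0.49619153 -0.20862717  0.064     ]
 [ 0.40409411 -0.13840205  0.064     ]]
[ 0.47078342 -0.14588069] 0.0556623290490478 [ -27.97642925   92.82715436 -147.68835925]
[ 0.47065758 -0.14661033] 0.06706766362047385 [ 52.26013645 -67.62175919 172.97005784]
cast [[0.45188945 0.06257535 0.0125    ]
 [0.46691707 0.07710656 0.0125    ]
 [0.45484489 0.0438263  0.0125    ]
 [0.43214714 0.06486348 0.0125    ]]
lid [ 0.46885824 -0.40576347] 0.05627823410556772 [ 24.64226822 -97.49126126 143.07185175]
bar [[ 0.49961589 -0.39288342  0.054     ]
 [ 0.44027594 -0.41575916  0.054     ]] [ 0.46994592 -0.40432129  0.054     ] -158.9181829001823
jar [[ 0.57491274 -0.30021683  0.036     ]] dish [[ 0.63541844 -0.37641312  0.02      ]] er [[0.60400486 0.05842211 0.023     ]]
```

```bash
cat >> h.py <<'E'
def snap(name,tag):
    p=current_tcp_pos();q=current_tcp_rot();c=camera(name)
    cv2.imwrite(f"pics/{tag}.png",c["color"][:,:,::-1])
    P=wristpose(c,p,q) if name=="wrist" else c["pose"]
    np.savez(f"pics/{tag}.npz",fx=c["fx"],fy=c["fy"],cx=c["cx"],cy=c["cy"],dist=c["dist"],pose=P)
def load(tag):
    d=np.load(f"pics/{tag}.npz");d={k:d[k] for k in d};return d,d["pose"]
E
python3 - <<'E'
from h import *
y=np.radians(70)
reach([0.452+.94*.05,0.0615-.34*.05,0.14],down(y)); dwell(.2)
print(current_time_s(),current_tcp_pos()); snap("wrist","w1")
y=np.radians(65)
reach([0.47+.06,-0.146+0.0,0.26],down(np.radians(90)));dwell(.2)
print(current_time_s(),current_tcp_pos()); snap("wrist","w2")
E
```

```text
2.4 [0.49905388 0.04513079 0.14012411]
3.5583 [ 0.5296665  -0.14455605  0.25897895]
```

View pics/w1.png

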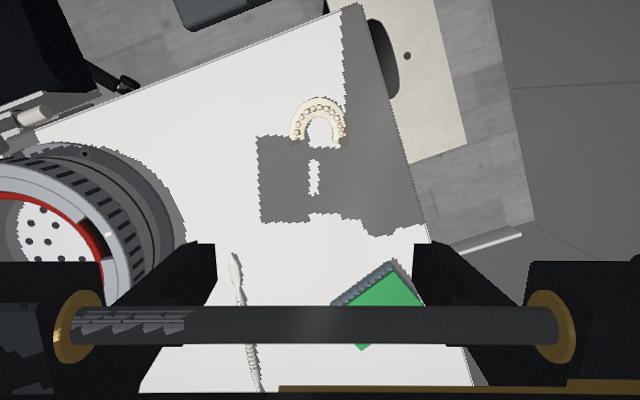

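View pics/w2.png

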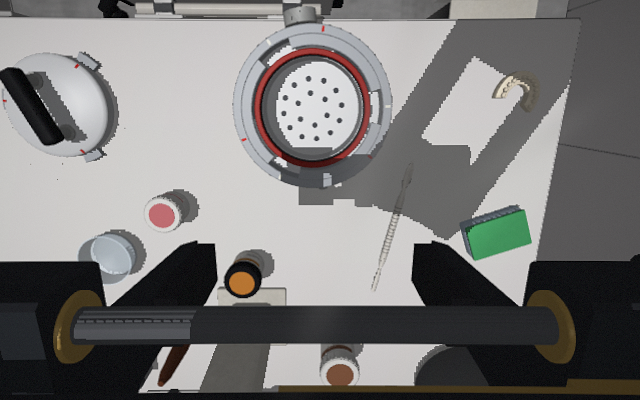

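w1 shows the cast at about (318,122), opening downward (+x side). w2 shows the pot mouth at about (313,105), with its notches visible.

```bash
python3 - <<'E'
import cv2
a=cv2.imread("pics/w1.png")
cv2.imwrite("pics/w1a.png",cv2.resize(a[85:155,275:365],None,fx=8,fy=8,interpolation=cv2.INTER_CUBIC))
a=cv2.imread("pics/w2.png")
cv2.imwrite("pics/w2a.png",cv2.resize(a[5:195,225:400],None,fx=3.1579,fy=3.1579,interpolation=cv2.INTER_CUBIC))
E
```

```text
(no output)
```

View pics/w1a.png

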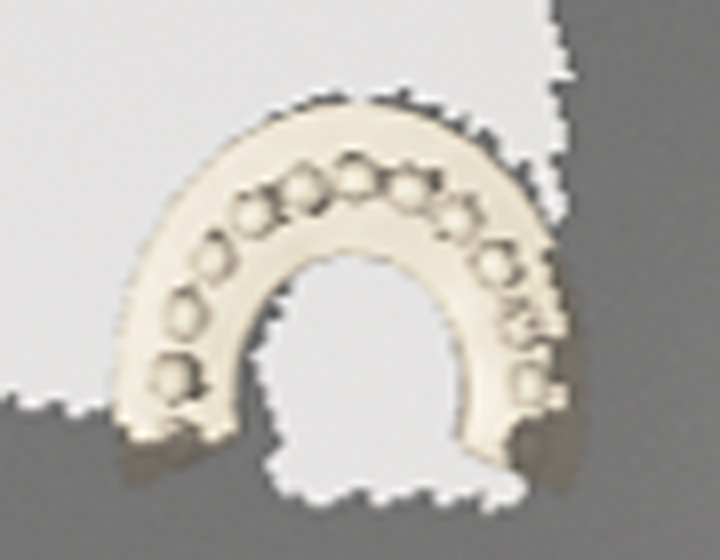

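View pics/w2a.png

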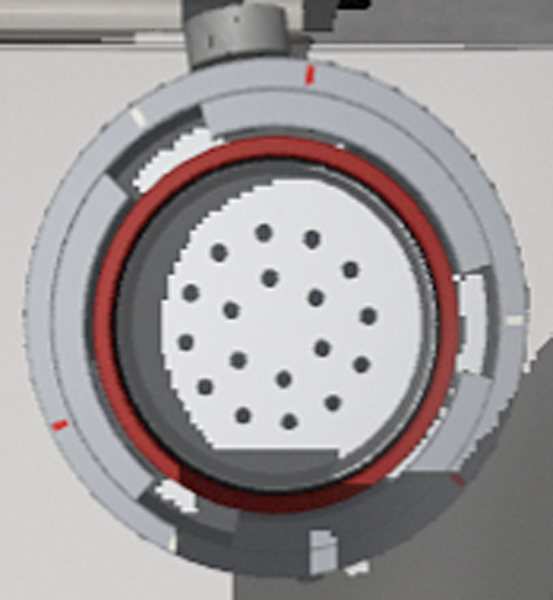

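```bash
python3 - <<'E'
from h import *
c,P=load("w1")
A=lambda l:[(275+x/8-.44,85+y/8-.44) for x,y in l]
x=pix2z(c,P,A([(350,97),(125,485),(565,495),(112,410),(588,410)]),.010);print(x)
print("x axis yaw",np.degrees(np.arctan2(*((x[1]+x[2])/2-x[0])[1::-1])), "ydir",np.degrees(np.arctan2(*(x[2]-x[1])[1::-1])),np.linalg.norm(x[4]-x[3]),np.linalg.norm((x[1]+x[2])/2-x[0]))
print("mid",(x[0]+(x[1]+x[2])/2)/2,(x[3]+x[4])/2)
c,P=load("w2"); s=3.1579
A=lambda l:[(225+x/s-.35,5+y/s-.35) for x,y in l]
def circ(p):
    M=np.c_[2*p[:,:2],np.ones(3)];q=np.linalg.solve(M,(p[:,:2]**2).sum(1));return q[:2],np.sqrt(q[2]+q[:2]@q[:2])
for q in ([(139,117),(514,320),(172,543)],[(310,74),(60,425),(458,478)]):
    x=pix2z(c,P,A(q),.064);ce,r=circ(x);print(ce,r,np.degrees(np.arctan2(*(x[:,:2]-ce).T[::-1])))
x=pix2z(c,P,A([(25,305),(528,320),(320,57),(225,573)]),.064);print(x)
x=pix2z(c,P,A([(322,548)]),.064);print(x,np.degrees(np.arctan2(*(x[0,:2]-ce)[::-1])))
E
```

```text
[[0.43187724 0.0725046  0.01      ]
 [0.456975   0.04143984 0.01      ]
 [0.47171758 0.07918866 0.01      ]
 [0.45020531 0.04278113 0.01      ]
 [0.46510371 0.08363219 0.01      ]]
x axis yaw -20.57840604401655 ydir 68.66715898229234 0.043483000567673666 0.03468204165110149
mid [0.44811176 0.06640942 0.01      ] [0.45765451 0.06320666 0.01      ]
[ 0.46875082 -0.14632204] 0.06744860876410853 [-147.26466815   93.51190313  -27.25616837]
[ 0.46825923 -0.14627872] 0.06740192925945364 [172.04215067 -67.65526288  52.48071434]
[[ 0.4605349  -0.21655788  0.064     ]
 [ 0.46462832 -0.07505829  0.064     ]
 [ 0.39742647 -0.13432733  0.064     ]
 [ 0.53791107 -0.16155164  0.064     ]]
[[ 0.53025264 -0.13249175  0.064     ]] 12.538189937021063
```

```bash
python3 - <<'E'
from h import *
q=down(np.radians(69))
move_gripper(.75)
reach([.453,.0647,.09],q)
movel([.453,.0647,.0175],rate=.12)
print(current_tcp_pos(),current_wrist_force())
print(move_gripper(0,15),current_grip_width()*88)
movel([.453,.0647,.10],rate=.15)
print(current_grip_width()*88,current_time_s(),current_wrist_force()); snap("wrist","w3"); snap("side","s3")
E
```

```text
[0.45371292 0.06438715 0.01800364] [0.41334666 0.64779577 0.70223137]
False 41.92651340521151
41.757519727106036 7.15 [-0.63766759 -0.10019544 -1.15430951]
```

View pics/w3.png

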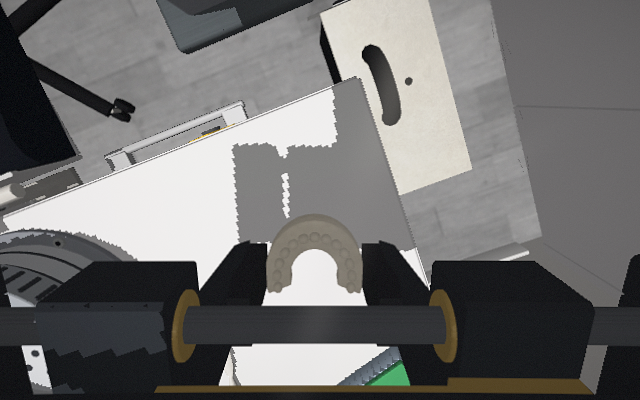

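View pics/s3.png

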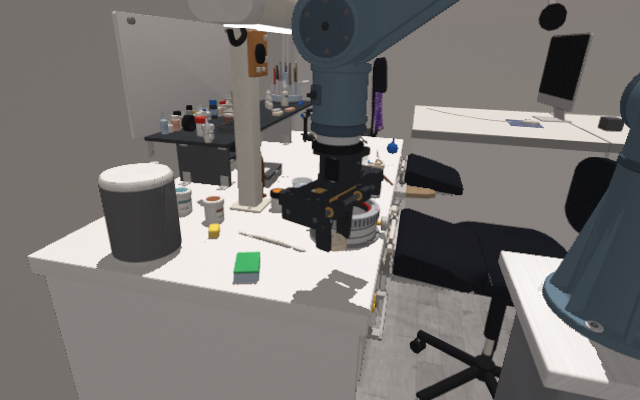

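The cast is held squarely between the pads at (315,255). Now I'll place it in the pot.

```bash
python3 - <<'E'
from h import *
q=down(np.radians(69))
x,y=.469+.0047,-.1463-.0018
reach([x,y,.14],q)
movel([x,y,.040],rate=.15)
movel([x,y,.0325],rate=.04)
print(current_tcp_pos(),current_wrist_force())
move_gripper(.585); print(current_grip_width()*88)
movel([x,y,.15],rate=.2)
reach([.469+.06,-.1463,.2],down(np.radians(-67+180-20)));dwell(.15)
print(current_time_s(),current_joint_pos()); snap("wrist","w4")
E
```

```text
[ 0.47372955 -0.14814729  0.03262319] [-0.12152286  0.3401481  -0.98489322]
51.421755869653666
10.9583 [-4.86795620e-01  1.77528682e-01  1.72808414e+00 -1.61695625e-04
  1.24089379e+00 -2.10717856e+00]
```

View pics/w4.png

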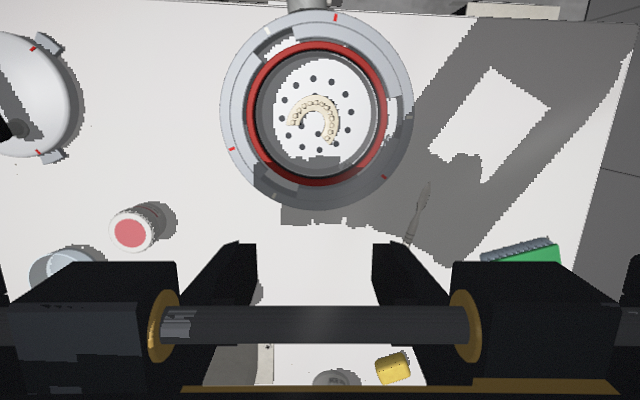

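```bash
python3 - <<'E'
from h import *
reach([.47+.06*.92,-.405+.06*.39,.2],down(np.radians(113)));dwell(.15)
print(current_time_s(),current_tcp_pos(),current_joint_pos()); snap("wrist","w5")
a=cv2.imread("pics/w5.png");cv2.imwrite("pics/w5a.png",cv2.resize(a[:220,200:430],None,fx=2.7,fy=2.7,interpolation=cv2.INTER_CUBIC))
a=cv2.imread("pics/w4.png");cv2.imwrite("pics/w4a.png",cv2.resize(a[5:215,215:420],None,fx=2.8,fy=2.8,interpolation=cv2.INTER_CUBIC))
E
```

```text
12.0917 [ 0.52570652 -0.379928    0.20013323] [-8.08538810e-01  3.87765991e-01  1.45688827e+00  2.47462612e-04
  1.29718288e+00 -2.78222740e+00]
```

View pics/w5a.png

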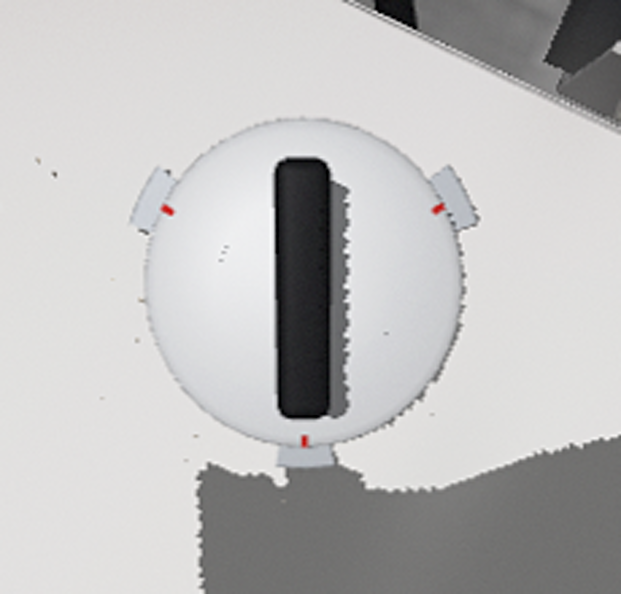

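View pics/w4a.png

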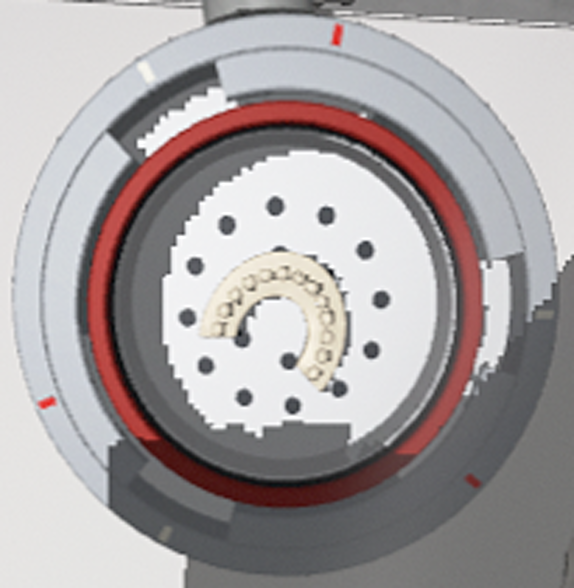

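```bash
python3 - <<'E'
from h import *
def circ(p):
    M=np.c_[2*p[:,:2],np.ones(3)];q=np.linalg.solve(M,(p[:,:2]**2).sum(1));return q[:2],np.sqrt(q[2]+q[:2]@q[:2])
ang=lambda v:np.degrees(np.arctan2(v[1],v[0]))
c,P=load("w5");s=2.7
A=lambda l:[(200+x/s-.3,y/s-.3) for x,y in l]
x=pix2z(c,P,A([(302,158),(304.5,418)]),.054);print("bar",x.mean(0),ang(x[1]-x[0]),np.linalg.norm(x[1]-x[0]))
x=pix2z(c,P,A([(167,210),(437,209),(304,441)]),.016);ce,r=circ(x);print(ce,r,[ang(v[:2]-ce) for v in x])
c,P=load("w4");s=2.8
A=lambda l:[(215+x/s-.3,5+y/s-.3) for x,y in l]
for q in ([(149,71),(544,314),(165,533)],[(337,35),(46,403),(473,480)]):
    x=pix2z(c,P,A(q),.064);ce,r=circ(x);print(ce,r,[ang(v[:2]-ce) for v in x])
x=pix2z(c,P,A([(203,334),(329,388),(280,252)]),.024);print(x)
E
```

```text
bar [ 0.46713343 -0.40599652  0.054     ] 23.464525694574792 0.07050235825254353
[ 0.46749061 -0.40635411] 0.04858972883322301 [np.float64(-96.77098550720804), np.float64(143.15380428215374), np.float64(23.50216612657397)]
[ 0.46842825 -0.14604273] 0.06724913781996335 [np.float64(-147.33724803039047), np.float64(93.24419702645983), np.float64(-26.978402565554905)]
[ 0.46844508 -0.14641358] 0.06742948865300381 [np.float64(171.98823852057228), np.float64(-67.7657064421943), np.float64(52.58690617189315)]
[[ 0.47661585 -0.17024083  0.024     ]
 [ 0.49094073 -0.13129313  0.024     ]
 [ 0.45188069 -0.14820462  0.024     ]]
```

```bash
python3 - <<'E'
from h import *
q=down(np.radians(113.4)); x,y=.4672,-.4060
move_gripper(.55)
reach([x,y,.10],q)
movel([x,y,.0415],rate=.1)
print(current_tcp_pos(),current_wrist_force())
move_gripper(0,50); print(current_grip_width()*88,current_wrist_force(),current_tcp_pos())
movel([x,y,.150],rate=.15); dwell(.2)
print(current_time_s(),current_wrist_force(),current_moment(),current_grip_width()*88)
snap("wrist","w6")
a=cv2.imread("pics/w6.png");cv2.imwrite("pics/w6a.png",cv2.resize(a[150:400,150:480],None,fx=2.3,fy=2.3))
E
```

```text
[ 0.46759489 -0.40627702  0.04187915] [ 0.24714113  0.19083056 -0.32823928]
15.204812418155726 [0.68685969 0.16358263 0.95895604] [ 0.46733058 -0.40623952  0.04184704]
15.35 [ 0.33743225 -0.89904449 -2.83153972] [0.0729452  0.02921078 0.01730316] 15.35344289328538
```

View pics/w6a.png

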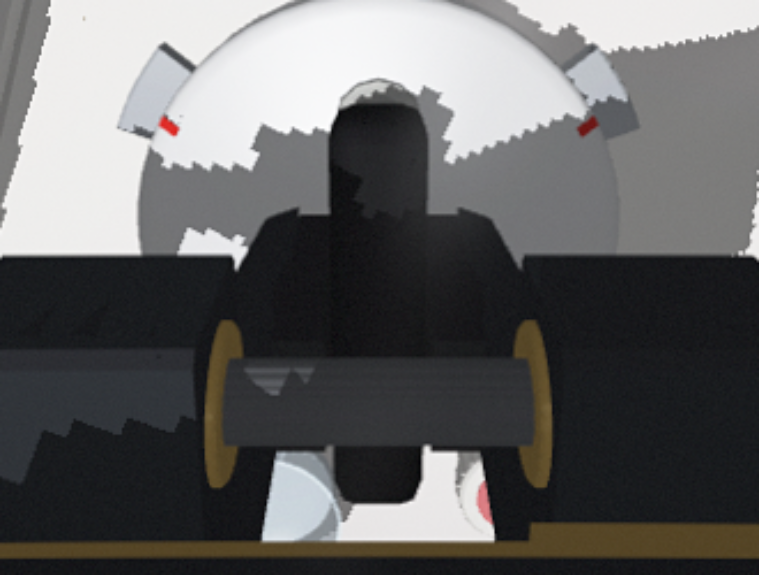

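```bash
python3 - <<'E'
from h import *
c,P=load("w6");print(P[:3,3])
A=lambda l:[(150+x/2.3-.3,150+y/2.3-.3) for x,y in l]
x=pix2z(c,P,A([(168,126),(588,126)]),.150-.0418+.016)
p=current_tcp_pos();print(p,(x-p)@Rm(current_tcp_rot()))
reach([.4685,-.1462,.125],down(np.radians(62.9)));dwell(.3)
print(current_time_s(),current_wrist_force(),current_moment(),current_tcp_pos(),current_joint_pos())
snap("top","t7");snap("side","s7")
a=cv2.imread("pics/s7.png");cv2.imwrite("pics/s7a.png",cv2.resize(a[130:260,260:430],None,fx=4.5,fy=4.5,interpolation=cv2.INTER_CUBIC))
E
```

```text
[ 0.4010311  -0.43370179  0.28108427]
[ 0.4668211  -0.40559929  0.14888614] [[-0.04143009 -0.02453983  0.02462352]
 [ 0.04268413 -0.02434079  0.02477416]]
16.8417 [ 0.17254075 -0.55092447 -2.45909366] [-0.06038899  0.00710604  0.027725  ] [ 0.46857539 -0.146842    0.12500949] [-5.45919688e-01  1.55448689e-01  1.92055900e+00 -4.67482052e-05
  1.06551059e+00 -1.64296019e+00]
```

View pics/s7a.png

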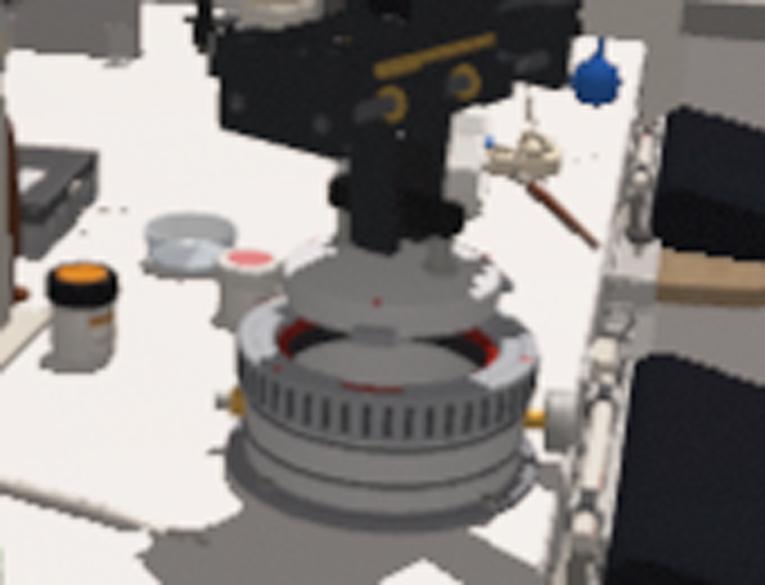

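The lid hangs level, its front lug above the front slot. Now lowering under force watch.

```bash
cat >> h.py <<'E'
def F(n=4):
    return np.mean([ (dwell(.02),current_wrist_force())[1] for _ in range(n)],0)
E
python3 - <<'E'
from h import *
f0=F(6);print(f0)
x,y=.4685,-.1460
for z in [.112,.109,.1075,.1065,.1058,.105,.1043,.1036,.1029,.102,.101]:
    movel([x,y,z],rate=.03); f=F()-f0
    print(z,current_tcp_pos().round(4),f.round(2),current_moment().round(2))
    if f[2]>6 or abs(f[:2]).max()>6: break
print(current_time_s())
E
```

```text
[ 0.12522117 -0.22475836 -2.89480663]
0.112 [ 0.4686 -0.146   0.112 ] [-0.39  0.6  -0.4 ] [-0.02  0.04  0.01]
0.109 [ 0.4685 -0.146   0.109 ] [-0.54 -0.11  0.09] [-0.01  0.01 -0.02]
0.1075 [ 0.4685 -0.146   0.1075] [ 0.14  0.2  -0.12] [-0.01 -0.07  0.09]
0.1065 [ 0.4685 -0.146   0.1065] [-0.24 -0.31 -0.26] [ 0.02 -0.04 -0.01]
0.1058 [ 0.4685 -0.146   0.1058] [0.18 0.72 0.01] [ 0.    0.03 -0.02]
0.105 [ 0.4685 -0.146   0.105 ] [-0.27 -0.32 -0.08] [-0.01  0.   -0.02]
0.1043 [ 0.4685 -0.146   0.1043] [-0.11  0.08  0.1 ] [-0.    0.05 -0.02]
0.1036 [ 0.4685 -0.146   0.1036] [-0.04  0.15  0.19] [ 0.04  0.07 -0.  ]
0.1029 [ 0.4685 -0.146   0.1029] [-0.06  0.25 -0.28] [-0.01  0.03 -0.04]
0.102 [ 0.4685 -0.146   0.102 ] [-0.23  0.28  0.18] [0.02 0.04 0.04]
0.101 [ 0.4687 -0.1461  0.1012] [-0.35  0.74  2.73] [-0.01  0.02 -0.04]
20.8583
```

The lugs passed the slots with no force and met the seal at 4.5 mm. Now pushing down.

```bash
python3 - <<'E'
from h import *
f0=np.array([.12,-.22,-2.85])
x,y=.4685,-.1460
for z in [.099,.097,.095,.0935,.0925,.0918]:
    movel([x,y,z],rate=.015); f=F()-f0
    print(z,current_tcp_pos().round(4),f.round(2),current_moment().round(2))
    if f[2]>20 or abs(f[:2]).max()>8: break
print(current_time_s(),current_grip_width()*88)
E
```

```text
0.099 [ 0.4687 -0.1461  0.0992] [-0.7   0.78  4.75] [0.1  0.08 0.07]
0.097 [ 0.4687 -0.1461  0.0972] [-0.52  0.88  6.14] [0.1  0.09 0.03]
0.095 [ 0.4687 -0.1461  0.0953] [-1.35  1.11  8.51] [ 0.15  0.19 -0.02]
0.0935 [ 0.4687 -0.1461  0.0939] [-1.55  1.66  9.95] [0.18 0.29 0.05]
0.0925 [ 0.4687 -0.1461  0.093 ] [-2.54  1.45 10.61] [ 0.24  0.29 -0.01]
0.0918 [ 0.4687 -0.1461  0.0924] [-2.47  1.96 11.3 ] [0.28 0.38 0.04]
22.8583 15.072856448951223
```

```bash
python3 - <<'E'
from h import *
f0=np.array([.12,-.22,-2.85])
x,y=.4684,-.1460
movel([x,y,.0908],rate=.015); f=F()-f0
print(current_tcp_pos().round(4),f.round(2),current_moment().round(2))
if f[2]<22:
  for a in [60,57,54,50,46,42,38,34,30,27,24,22]:
    movel([x,y,.0908],down(np.radians(a)),rate=.03); f=F(3)-f0; m=current_moment()
    R_=Rm(current_tcp_rot())
    print(a,np.degrees(np.arctan2(R_[1,0],R_[0,0])).round(2),current_tcp_pos().round(4),f.round(2),m.round(2))
    if f[2]>22 or abs(f[:2]).max()>12 or abs(m[2])>1.2: break
print(current_time_s(),current_grip_width()*88)
E
```

```text
[ 0.4687 -0.1461  0.0915] [-2.54  2.13 12.4 ] [0.26 0.34 0.03]
60 60.03 [ 0.469  -0.1463  0.0916] [-1.57  1.41 12.17] [0.22 0.3  0.16]
57 57.03 [ 0.4692 -0.1464  0.0917] [-1.09  1.59 11.57] [0.23 0.21 0.26]
54 54.03 [ 0.4694 -0.1465  0.0918] [-0.92  1.24 11.7 ] [0.07 0.12 0.25]
50 50.02 [ 0.4695 -0.1466  0.0919] [ 0.23  1.67 11.66] [0.08 0.03 0.15]
46 46.02 [ 0.4696 -0.1467  0.0919] [-0.17  0.83 11.71] [0.08 0.03 0.13]
42 42.02 [ 0.4697 -0.1467  0.092 ] [ 0.12  0.74 11.39] [0.04 0.03 0.17]
38 38.02 [ 0.4697 -0.1467  0.092 ] [ 0.19  1.08 11.39] [ 0.05 -0.02  0.16]
34 34.02 [ 0.4698 -0.1468  0.092 ] [ 0.06  0.93 11.7 ] [0.05 0.05 0.21]
30 30.02 [ 0.4698 -0.1468  0.092 ] [-0.03  0.39 11.37] [ 0.03 -0.02  0.15]
27 27.03 [ 0.4698 -0.1468  0.092 ] [ 0.1   0.74 11.84] [ 0.02 -0.06  0.19]
24 24.03 [ 0.4698 -0.1468  0.092 ] [ 0.31  0.25 11.63] [ 0.03 -0.01  0.24]
22 22.03 [ 0.4698 -0.1468  0.0921] [ 1.05  0.53 11.72] [ 0.01 -0.02  0.26]
26.775 15.036750929295735
```

```bash
python3 - <<'E'
from h import *
f0=np.array([.12,-.22,-2.85])
x,y=.4684,-.1460
def step(a,z=.0908):
    movel([x,y,z],down(np.radians(a)),rate=.02); f=F(4)-f0; m=current_moment()
    print(a,current_tcp_pos().round(4),f.round(2),m.round(2)); return f,m
for a in [21,20,19,18,17,16,15]:
    f,m=step(a)
    if m[2]>.6: break
print(current_time_s())
E
```

```text
21 [ 0.4698 -0.1468  0.0921] [ 0.32  0.89 11.49] [ 0.03 -0.02  0.29]
20 [ 0.4698 -0.1468  0.092 ] [ 0.98  0.89 12.22] [ 0.03 -0.01  0.47]
19 [ 0.4696 -0.1466  0.092 ] [ 0.02  1.06 12.64] [0.11 0.11 0.57]
18 [ 0.4694 -0.1463  0.092 ] [-1.21  2.45 13.02] [0.28 0.17 0.78]
28.0417
```

```bash
python3 - <<'E'
from h import *
f0=np.array([.12,-.22,-2.85])
x,y=.4684,-.1460
def step(a,z=.0908):
    movel([x,y,z],down(np.radians(a)),rate=.02); f=F(4)-f0; m=current_moment()
    print(a,z,current_tcp_pos().round(4),f.round(2),m.round(2)); return f,m
step(21);step(23.5)
for z in [.092,.093,.094,.095,.0955,.096,.0965]:
    f,m=step(23.5,z)
    if f[2]<-3: break
print(current_time_s())
E
```

```text
21 0.0908 [ 0.4694 -0.1464  0.0919] [-0.57  1.82 12.67] [ 0.21  0.16 -0.12]
23.5 0.0908 [ 0.4694 -0.1465  0.0918] [-0.63  1.36 12.1 ] [ 0.11  0.13 -0.25]
23.5 0.092 [ 0.4694 -0.1465  0.093 ] [ 0.12  1.34 10.56] [ 0.06  0.13 -0.2 ]
23.5 0.093 [ 0.4694 -0.1465  0.0938] [-0.    1.27  9.8 ] [ 0.08 -0.04 -0.28]
23.5 0.094 [ 0.4694 -0.1465  0.0948] [0.41 0.92 8.83] [ 0.04  0.   -0.24]
23.5 0.095 [ 0.4693 -0.1465  0.0956] [1.92 0.24 7.92] [-0.06 -0.2  -0.19]
23.5 0.0955 [ 0.4692 -0.1464  0.096 ] [ 3.61 -0.22  8.28] [-0.2  -0.49 -0.16]
23.5 0.096 [ 0.4688 -0.1463  0.0963] [ 4.57 -1.04  7.21] [-0.3  -0.63 -0.03]
23.5 0.0965 [ 0.4687 -0.1462  0.0963] [ 6.29 -3.03  3.1 ] [-0.45 -0.98 -0.01]
30.8917
```

The lid rose through 12.5 mm up to 9.5 mm below the collar and stopped there, so it is in the pockets. Letting go.

```bash
python3 - <<'E'
from h import *
movel([.4684,-.1460,.0961],rate=.02)
print(current_tcp_pos(),F())
move_gripper(.5);dwell(.2)
print(current_tcp_pos(),F(),current_grip_width())
p=current_tcp_pos();movel([p[0],p[1],.2],rate=.15)
reach([.469+.055,-.1463+.0,.22],down(np.radians(90)));dwell(.2)
print(current_time_s());snap("wrist","w8");
a=cv2.imread("pics/w8.png");cv2.imwrite("pics/w8a.png",cv2.resize(a[:220,210:420],None,fx=2.7,fy=2.7,interpolation=cv2.INTER_CUBIC))
reach([.35,.2,.3],down(np.radians(65)))
print(current_time_s());snap("side","s8");snap("top","t8")
a=cv2.imread("pics/s8.png");cv2.imwrite("pics/s8a.png",cv2.resize(a[160:300,225:405],None,fx=4.2,fy=4.2,interpolation=cv2.INTER_CUBIC))
E
```

```text
[ 0.46857079 -0.14618573  0.09621045] [ 4.4696356  -2.02954766  4.80279893]
[ 0.46839422 -0.14599868  0.09611332] [ 0.19729747 -0.19086195 -0.15032681] 0.5036023220408951
34.1417
35.6583
```

View pics/w8a.png

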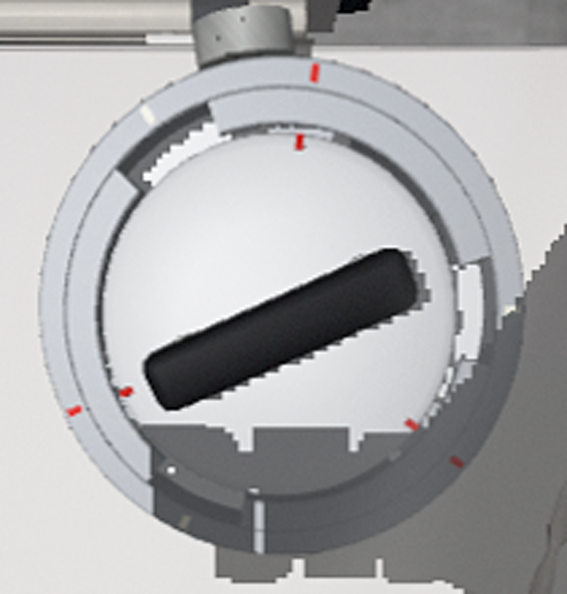

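View pics/s8a.png

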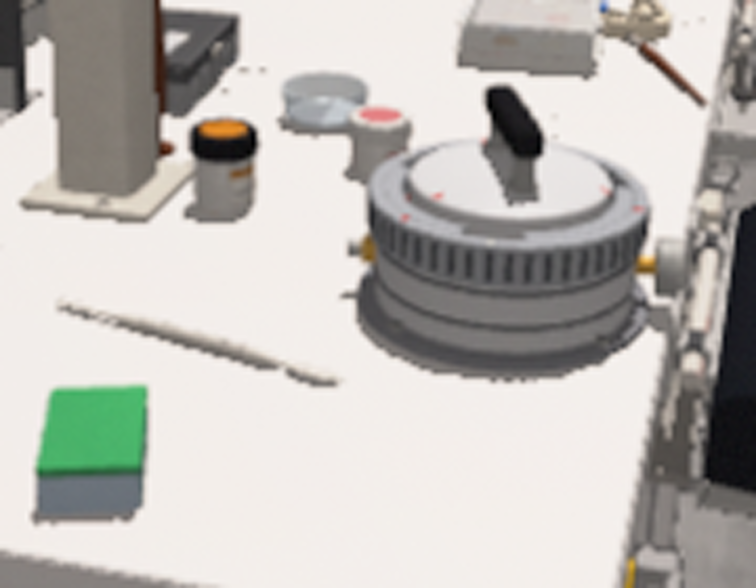

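```bash
python3 - <<'E'
from h import *
def circ(p):
    M=np.c_[2*p[:,:2],np.ones(3)];q=np.linalg.solve(M,(p[:,:2]**2).sum(1));return q[:2],np.sqrt(q[2]+q[:2]@q[:2])
ang=lambda v:np.degrees(np.arctan2(v[1],v[0]))
c,P=load("w8");s=2.7
A=lambda l:[(210+x/s-.3,y/s-.3) for x,y in l]
for q,z in (([(299,142),(125,393),(412,425)],.0705),([(314,73),(74,411),(456,462)],.064)):
    x=pix2z(c,P,A(q),z);ce,r=circ(x);print(ce,r,[round(ang(v[:2]-ce),2) for v in x])
x=pix2z(c,P,A([(155,384),(407,276)]),.1085);print(x.mean(0),ang(x[0]-x[1]))
E
```

```text
[ 0.4683868 -0.1471216] 0.048896381396008076 [np.float64(173.18), np.float64(-66.67), np.float64(53.67)]
[ 0.46846493 -0.14625378] 0.06740061472595033 [np.float64(172.24), np.float64(-67.79), np.float64(52.17)]
[ 0.46765137 -0.14681387  0.1085    ] -67.41833842672536
```

```bash
python3 - <<'E'
from h import *
sign_off();print(current_time_s())
E
```

```text
the job is handed in; nothing more can be done
the job is handed in; nothing more can be done
```

The cast is in the pot, the lid is locked on and released, and I handed the job in at about 36 s of the 69 s allowed. The sign-off gives no verdict, so what follows is from my own checks.

- **Cast:** It went onto the pot floor teeth up. A wrist picture showed it flat, about 4 mm off centre. With the lid on I couldn't look at it again.
- **Slots:** I set the lid's angle from the white slot marks in the pictures and watched the force while lowering. The lugs dropped straight through with no sideways force and met the seal at 4.5 mm, so no search was needed.
- **Twist:** I pressed to about 14 mm at roughly 12 N, turned clockwise until I felt the stop, and backed off a little. The most I read at the wrist was about 13 N upward.
- **Lock:** The lid rose into the pockets and stopped 9.5 mm below the collar. I then opened the gripper and moved away.
- **Last checks:** After letting go, the lid was centred within about 1 mm, and its red dots were about 1° from the lock marks. It looks level in the side picture, but I didn't measure its tilt. The jar, dish and sponge look unmoved there too.

**Disagreement:** I felt the stop about 3° earlier than the pictures predicted, so I released about halfway between the two estimates. The lid rose fully into the pockets there, with 6 N of sideways force at most as it seated.

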